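Load the dry-block heater and hold its cover plate ready for the screws

TASK

Set the loose screw-cap vial upright into the empty well of the dry-block heater, right down, and let go of it. Then pick up the blue cover plate by its black handle and hold it level and still over the heater block, about 10 mm above the block's top face, so that the caps stand in its two big windows and each brass threaded insert shows whole through its screw hole, ready for a colleague to drop in the screws. Finish while still holding the plate there, with the plate touching neither heater nor vials, both vials home in their wells and the bottle, timer and tape roll left where they are.

Things in the scene. Friction and masses are not known exactly. Their poses are not given: they have to be found in the camera images.
- heater: fixed dry-block heater: white base 116 x 204 mm (x, y), on it an aluminium block 76 x 176 mm (x, y) whose top face is 50 mm above the origin (bench height, centre of the underside); long axis = its y. Two round wells 26.5 mm wide, 28 mm deep, at y = +46 and -46 mm; four brass threaded inserts 7 mm wide, flush in the top face at x = +-25, y = +-76 mm. One well already holds a vial.
- well_empty (a point): centre of the floor of the empty well (at heater y = -46 mm), 28 mm below the block's top face, 22 mm above the bench; z up
- well_full (a point): centre of the floor of the other well (heater y = +46 mm), in which seated_vial stands; z up
- thread_a (a point): mouth of the threaded insert at heater x = +25, y = +76 mm, on the top face
- thread_b (a point): mouth of the insert diagonally across, heater x = -25, y = -76 mm, on the top face
- plate: loose cover plate, blue, 76 x 176 x 5 mm (x, y, z), 0.15 to 0.31 kg, lying flat on the bench; origin at the centre of its underside, z up. Four screw holes 14 mm wide at x = +-25, y = +-76 mm (same pattern as the inserts, and the same turned half round: either way round is right), two windows 33 mm wide at y = +-46 mm. Black bridge handle on its middle.
- hole_a (a point): centre of the plate's screw hole at plate x = +25, y = +76 mm, on the underside
- hole_b (a point): centre of the screw hole diagonally across, plate x = -25, y = -76 mm, on the underside
- handle (a point): centre of the handle's grip bar, 37 mm above the plate's underside: bar 14 mm wide (plate x), 50 mm long (plate y), 16 mm high, top 45 mm above the underside; free space 25 mm high under it
- vial: loose screw-cap glass vial standing on the bench, 50 mm high: body 23 mm wide up to 40 mm, white cap 19 mm wide above; origin at the centre of its underside, z up. Seated in a well it stands 22 mm proud of the block.
- seated_vial: identical vial already standing in the other well, loose; origin at the centre of its underside
- bottle: bystander: brown dropper bottle, red top, 37 x 35 x 98 mm, standing; origin at the centre of its underside
- timer: bystander: white timer 66 x 66 x 20 mm, lying; origin at the centre of its underside
- tape: bystander: tape roll 68 mm wide, 18 mm high, lying; origin at the centre of its underside

How it is judged:
On the way:
1. the loose vial stands right down in the empty well and is let go (horizontal distance between vial and well_empty below 0.004 m and z of vial in the frame of well_empty below 0.004 m and angle between vial's own z axis and vertical below 0.15 rad and contact force between the fingers and vial below 0.05 N), for 0.3 s.
At the end, for the whole second after the job is handed in: Plate held in the fingers, still, level (0.08 rad), underside 4 to 18 mm above the block, its holes within 4 mm sideways of the inserts (either way round), touching neither heater nor vials; both vials upright (0.15 rad), within 4 mm of their well floors sideways and in height (all of step 1 and horizontal distance between seated_vial and well_full below 0.004 m and z of seated_vial in the frame of well_full below 0.004 m and angle between seated_vial's own z axis and vertical below 0.15 rad and ((horizontal distance between hole_a and thread_a below 0.004 m and horizontal distance between hole_b and thread_b below 0.004 m) or (horizontal distance between hole_a and thread_b below 0.004 m and horizontal distance between hole_b and thread_a below 0.004 m)) and z of hole_a in the frame of heater between 0.054 and 0.068 m and z of hole_b in the frame of heater between 0.054 and 0.068 m and angle between plate's own z axis and vertical below 0.08 rad and contact force between the fingers and plate above 1 N and contact force between plate and heater below 0.1 N and contact force between plate and vial below 0.1 N and contact force between plate and seated_vial below 0.1 N and linear speed of plate below 0.02 m/s and angular speed of plate below 0.15 rad/s); the arm keeps its last pose, push and grip.
It fails at once if a vial is tipped more than 0.5 rad (angle between any of vial, seated_vial's own z axis and vertical above 0.5 rad).
It fails at once if the bottle, timer or tape roll is moved more than 20 mm (distance of any of bottle, timer, tape from where it was at the start of the episode above 0.02 m).
It also fails if it takes over 54 s, if anything falls off the work surface, if the arm or the gripper's body presses on something with over 40 N, if the wrist force passes 120 N, or if a joint passes its speed limit or range.

ROBOT

A 7-joint arm with a two-finger parallel gripper is mounted at the origin on a cart in front of the work surface, level with it; the furniture and walls round the work are solid. World frame = base frame: x ahead of the robot, y to its left, z up, the work surface at z = 0. Lengths are in m, angles in rad, forces in N, time in s.
With the tool pointing down it reaches from about 0.4 to 0.85 m from the base axis. Payload 10.4 kg.
Tool frame: the origin (TCP) lies at the very end of the fingers, on their centre line; the grasp point (between the pads) lies manip.hold_point_z behind it (manip.hold_point_z is the distance from the TCP to the grasp point, in m); z points along the fingers, y is the direction in which the jaws open and shut (so a half turn about z gives the same grasp; the last joint's range is limited). The gripper opens to 85 mm and grips with 20 to 120 N. Pads are 22 mm wide; open, the fingers measure 114 mm over their backs; the gripper's body (76 mm by 85 mm) begins 54 mm behind the grasp point. The pads swing forward as they close: fully open they stand 13 mm farther back than shut.
Start: joints at [1.22, 0.332, -0.065, 1.46, 0.022, 1.35, -0.088], TCP at [0.201, -0.592, 0.231] pointing down, gripper open.
Joint ranges: [-2.6, 2.6], [-0.5, 2.12], [-1.47, 1.34], [0.16, 2.42], [-1.27, 4.41], [0.06, 2.06], [-2.6, 2.6]. Speed limits (rad/s): [2.22, 2.22, 2.79, 2.79, 3.14, 3.14, 3.14].

INTERFACE

Orientations are given as a unit quaternion [x, y, z, w].
In Python, from workcell import manip gives the robot as it stands.
- The arm moves only by the tool jog_arm, never from a script. Its arguments are lists of equal length, an entry for each row: "translation": the shift along the world's x, y, z in mm, a list of three; "turn": the turn about the world's z in degrees. In form: {"translation": [[x, y, z], ...], "turn": [turn, ...]}. A call has 1 to 12 rows; each row is the pose to reach, as a shift and turn from the pose measured when the call began; what a row does not reach only later rows make up. A row lasts 1/12 s, in which the tool goes at most 41.7 mm and 7.16 degrees, less where a joint would pass 70% of its speed; a pose out of reach is approached as far as the arm can. A call with a gripper value outside its range is refused whole. "grip" is the finger opening in mm, from 0 to 85.4, set as the call begins (left out, the last holds). The fingers move at their own pace and stop on an object; "grip_force" is the grip in N (left out, the last holds). Time passes only in rows, so rows that repeat a pose let the fingers close. It gives the time, the measured TCP pose, the force and the opening at its end, in the units of the state.
- manip.get_obs(): the state, without advancing time (a new reading comes with each control period).
- manip.camera(name): name is "side" or "top"; returns a dict with "frame" (480x640x3 uint8, red, green, blue), "mtx" (3x3 intrinsics, pixels), "pose" (4x4, takes a point from camera to world coordinates). Camera axes: x right, y down, z forward; pixel columns grow to the right and rows downward; lengths in m; the calibration is good to about 2 mm. A picture is of the moment at which its call begins. There is no depth.
- manip.hand_in(): hands the job in, once; it reports no verdict.
Trained networks look in a picture, given as the dict that the camera call returned (one of the last four; its "shot" number tells which), for a name from the list of things; names that differ only in an ending like _2 or _b are one class to them, and where a whole thing is asked for, a point or a joint stands for the part that bears it (a point fixed in the world has none). Each returns a list of dicts, best first, with "confidence" (0 to 1); they miss things now and then, are a little off and sometimes report something else, mostly with a low value. They report only what shows in the picture. A call takes as long as a camera call.
- manip.outline_of(picture, label): "mask" (480x640 bool, what is visible of it) and "extent" ([left, top, right, bottom] in pixels, round what is visible of it).
- manip.pinpoint(picture, label): "at" ([column, row] in pixels: a listed point, or the origin of a listed thing).
The state is a dict: "clock": time; "joint_pos": joint angles; "joint_velocities": joint speeds; "tau": joint torques, N m; "position": TCP position; "ee_rot": TCP orientation; "ft_force": force on the tool from outside, world axes, zero at the start; "torque": the same for the moment, N m; "grip_width": opening from 0.0 (shut) to 1.0 (fully open).
Only numpy, scipy, OpenCV 4.12 (cv2) and the standard library are available. Lean on these libraries where they do the work, as an engineer would, in place of code of your own. Each camera call takes 0.05 s, during which the arm holds its last target. There are 200 camera calls.

## Working session

There is one attempt and no reset: what is moved stays moved. The work goes in short steps, Python scripts to look and compute and a tool call to move; the robot and the scene stay as the last step left them, time stands still between calls to the robot, and variables do not carry over. Pictures are saved under pics/ and viewed, about 8 in all and at most 12, crops included, and the job is handed in when it is done.

Besides the shell and the picture viewer there is one more tool, called after "Request:" in YAML: its name, and indented under it one key for each argument. jog_arm: Moves the arm, as the interface text tells. Its arguments: {"type":"object","properties":{"translation":{"type":"array"},"turn":{"type":"array"},"grip":{"type":"number"},"grip_force":{"type":"number"}},"required":["translation","turn"]}

```bash
mkdir -p pics; ls; cat > h.py <<'E'
from workcell import manip
import numpy as np, cv2
def ray(p,uv):
    K=np.array(p["mtx"]);T=np.array(p["pose"])
    d=T[:3,:3]@np.linalg.solve(K,[uv[0],uv[1],1.]);return T[:3,3],d
def atz(p,uv,z):
    o,d=ray(p,uv);return o+d*(z-o[2])/d[2]
def proj(p,X):
    K=np.array(p["mtx"]);T=np.array(p["pose"])
    c=T[:3,:3].T@(np.array(X)-T[:3,3]);u=K@c;return u[:2]/u[2]
def tri(a,b):
    A=[];y=[]
    M=np.zeros((3,3));v=np.zeros(3)
    for p,uv in(a,b):
        o,d=ray(p,uv);d=d/np.linalg.norm(d);P=np.eye(3)-np.outer(d,d);M+=P;v+=P@o
    return np.linalg.solve(M,v)
E
python3 - <<'E'
from h import *
s=manip.get_obs();print(manip.hold_point_z,s["position"],s["ee_rot"],s["grip_width"],s["clock"])
P={n:manip.camera(n) for n in("top","side")}
for n,p in P.items():
    cv2.imwrite(f"pics/{n}0.png",p["frame"][:,:,::-1]);print(n,np.round(p["pose"],3).tolist(),np.round(p["mtx"],0).tolist())
Z=dict(well_empty=.022,well_full=.022,thread_a=.05,thread_b=.05,hole_a=0,hole_b=0,handle=.037,plate=0,heater=0,vial=0,seated_vial=.022,bottle=0,timer=0,tape=0)
for l,z in Z.items():
    for n,p in P.items():
        for d in manip.pinpoint(p,l)[:3]:
            print(l,n,np.round(d["at"]),round(d["confidence"],2),np.round(atz(p,d["at"],z),4))
E
```

```text
pics
0.0187 [ 0.20111778 -0.59133863  0.23048762] [ 9.86596282e-01  1.63178469e-01 -1.41042059e-04 -7.37204877e-04] 0.9982437594535136 0.0
top [[0.017, -0.998, 0.064, 0.436], [-1.0, -0.017, 0.004, -0.077], [-0.003, -0.064, -0.998, 1.446], [0.0, 0.0, 0.0, 1.0]] [[591.0, 0.0, 329.0], [0.0, 591.0, 240.0], [0.0, 0.0, 1.0]]
side [[-0.996, -0.027, 0.085, 0.465], [-0.088, 0.491, -0.867, 0.646], [-0.018, -0.871, -0.491, 0.484], [0.0, 0.0, 0.0, 1.0]] [[440.0, 0.0, 321.0], [0.0, 440.0, 238.0], [0.0, 0.0, 1.0]]
well_empty top [334. 202.] 0.78 [ 0.6213 -0.0819  0.022 ]
well_empty side [280. 257.] 0.61 [ 0.6201 -0.0889  0.022 ]
well_empty side [369. 287.] 0.26 [0.4438 0.0012 0.022 ]
well_full top [297. 212.] 0.84 [0.5944 0.0072 0.022 ]
well_full top [312. 277.] 0.52 [ 0.4374 -0.0331  0.022 ]
well_full side [283. 287.] 0.72 [0.5982 0.0112 0.022 ]
thread_a top [285. 205.] 0.93 [0.6087 0.0346 0.05  ]
thread_a top [352. 205.] 0.91 [ 0.6095 -0.1259  0.05  ]
thread_a side [269. 284.] 0.93 [0.6158 0.0431 0.05  ]
thread_a side [290. 239.] 0.91 [ 0.6024 -0.1134  0.05  ]
thread_b top [285. 205.] 0.93 [0.60
[... 924 characters left out ...]
69 -0.2772  0.    ]
plate top [217. 283.] 0.34 [0.4193 0.1996 0.    ]
plate side [368. 222.] 0.67 [ 0.4438 -0.2925  0.    ]
plate side [284. 288.] 0.29 [ 0.6023 -0.016   0.    ]
heater top [314. 207.] 0.62 [ 0.6105 -0.0343  0.    ]
vial top [215. 279.] 0.6 [0.4284 0.2057 0.    ]
vial side [381. 386.] 0.59 [0.4285 0.2072 0.    ]
seated_vial top [299. 215.] 0.58 [0.587  0.0019 0.022 ]
bottle top [311. 276.] 0.59 [ 0.4397 -0.0285  0.    ]
bottle side [369. 286.] 0.76 [ 0.4428 -0.033   0.    ]
timer top [268. 280.] 0.98 [0.4284 0.0765 0.    ]
timer side [379. 328.] 0.55 [0.4278 0.0844 0.    ]
tape top [434. 191.] 0.79 [ 0.6555 -0.328   0.    ]
tape side [281. 215.] 0.67 [ 0.6592 -0.3202  0.    ]
```

```bash
python3 - <<'E'
import cv2
a=cv2.imread("pics/top0.png")[150:330,180:480]; cv2.imwrite("pics/t1.png",cv2.resize(a,(800,480),interpolation=3))
b=cv2.imread("pics/side0.png")[180:420,220:440]; cv2.imwrite("pics/s1.png",cv2.resize(b,(550,600),interpolation=3))
E
```

```text
(no output)
```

View pics/t1.png

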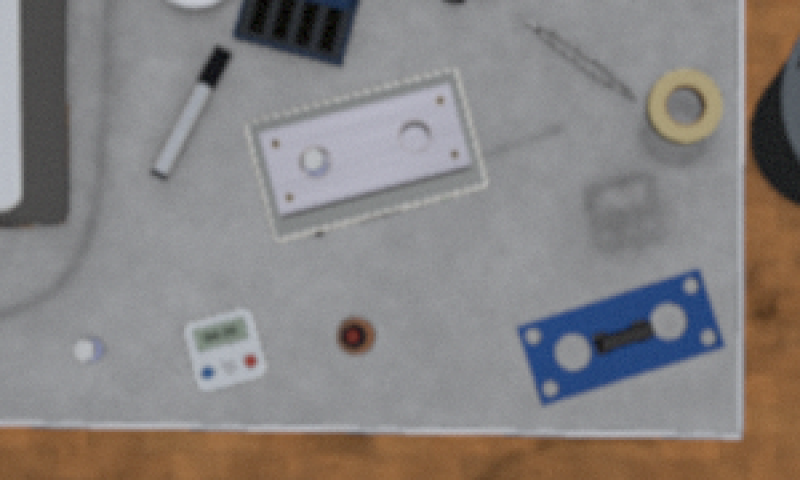

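View pics/s1.png

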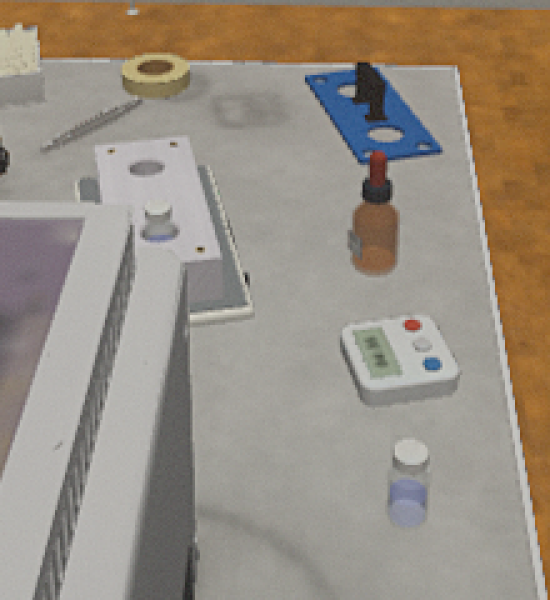

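The top crop shows heater, plate (holes, handle), vial at about (90,350), timer, bottle and tape. The side crop shows the same, plus a tall grey object to the left that hides part of the heater. Next I fit the poses.

```bash
cat >> h.py <<'E'
from scipy.optimize import least_squares
def c4():return np.array([[sx*.025,sy*.076] for sx in(1,-1) for sy in(1,-1)])
def pts(q,z,L=None):
    c,s=np.cos(q[2]),np.sin(q[2]);L=c4() if L is None else L
    return np.c_[L@np.array([[c,s],[-s,c]])+q[:2],np.full(len(L),z)]
def fit(pics,labels,z,q0,gate=8,verbose=1):
    """pose x,y,yaw of 4-point pattern from all network detections"""
    det=[(p,np.array(d["at"],float)) for p in pics for d in {tuple(np.round(d["at"])):d for l in labels for d in manip.pinpoint(p,l)}.values()]
    q=np.array(q0,float)
    for g in(3*gate,gate,gate):
        obs=[]
        for p,a in det:
            e=[np.linalg.norm(proj(p,X)-a) for X in pts(q,z)]
            if min(e)<g:obs.append((p,a,int(np.argmin(e))))
        q=least_squares(lambda q:np.concatenate([proj(p,pts(q,z)[i])-a for p,a,i in obs]),q,loss="soft_l1").x
    if verbose:
        for p,a,i in obs:print("  ",p["mtx"][0][0]//1,i,np.round(a,1),"res",np.round(proj(p,pts(q,z)[i])-a,1))
    return q
E
python3 - <<'E'
from h import *
P=[manip.camera(n) for n in("top","side")]
for ps in(P,P[:1],P[1:]):
  print("heater",np.round(fit(ps,["thread_a"],.05,[.61,-.038,.24]),4))
  print("plate",np.round(fit(ps,["hole_a"],.0025,[.442,-.277,.28]),4))
for p in P:
  for l in("vial","seated_vial"):
    for m in manip.outline_of(p,l)[:2]:
      ys,xs=np.nonzero(m["mask"]);print(l,m["confidence"],m["extent"],xs.mean(),ys.mean())
for l in("vial","well_empty","handle"):
  a=[max(manip.pinpoint(p,l),key=lambda d:d["confidence"],default=None) for p in P]
  if all(a):print(l,np.round(tri((P[0],a[0]["at"]),(P[1],a[1]["at"])),4))
E
```

```text
591.0 3 [349.7 206.1] res [0.8 1. ]
   591.0 0 [285.4 202.6] res [-2.  -1.2]
   439.0 3 [290.1 234.9] res [-0.8  1.9]
   439.0 0 [268.1 284.5] res [ 0.7 -2.4]
heater [ 0.6109 -0.0419  0.2481]
   591.0 0 [379.4 278. ] res [ 0.  -4.5]
   591.0 3 [444.8 276.4] res [ 0.3 -1.3]
   439.0 3 [364.7 208.6] res [1.4 0.8]
   439.0 0 [363.8 241. ] res [1.8 0.1]
plate [ 0.4492 -0.2761  0.3105]
   591.0 3 [349.7 206.1] res [1.5 0. ]
   591.0 0 [285.4 202.6] res [-1.5 -0. ]
heater [ 0.6107 -0.0433  0.2809]
   591.0 0 [379.4 278. ] res [-0.2  0. ]
   591.0 3 [444.8 276.4] res [ 0.2 -0. ]
plate [ 0.442  -0.2757  0.3594]
   439.0 3 [290.1 234.9] res [-0.1  3.1]
   439.0 0 [268.1 284.5] res [ 0.1 -0.9]
heater [ 0.6099 -0.0375  0.2322]
   439.0 3 [364.7 208.6] res [-0.   0.5]
   439.0 0 [363.8 241. ] res [ 0.  -0.4]
plate [ 0.4529 -0.2778  0.3076]
vial 0.54 [207.3, 279.8, 219.5, 287.7] 213.5 281.0
vial 0.84 [373.3, 356.7, 390.6, 392.2] 383.02402957486134 374.1626617375231
seated_vial 0.45 [279.6, 259.3, 290.0, 276.2] 283.6928104575163 268.16339869281046
seated_vial 0.39 [341.5, 206.1, 397.3, 246.0] 368.57181571815715 225.76964769647697
vial [0.4241 0.2058 0.0025]
well_empty [ 0.6247 -0.0876  0.0211]
handle [ 0.4452 -0.2749  0.0425]
```

```bash
cat >> h.py <<'E'
def blob(p,uv,r,w):
    """centroid of weight image w (>0) near uv"""
    u,v=np.round(uv).astype(int);s=np.s_[v-r:v+r+1,u-r:u+r+1]
    W=w[s].astype(float);W=np.clip(W-np.percentile(W,60),0,None);W[W<.4*W.max()]=0
    n,lab=cv2.connectedComponents((W>0).astype(np.uint8));k=lab[np.unravel_index(W.argmax(),W.shape)]
    W=W*(lab==k);V,U=np.mgrid[v-r:v+r+1,u-r:u+r+1];return np.array([(U*W).sum(),(V*W).sum()])/W.sum(),W.max()
def refine(pics,z,q0,wf,r,thr,skip=()):
    q=np.array(q0,float)
    for _ in range(4):
        obs=[]
        for k,p in enumerate(pics):
            w=wf(p["frame"].astype(float))
            for i,X in enumerate(pts(q,z)):
                if (k,i) in skip:continue
                c,m=blob(p,proj(p,X),r,w)
                if m>thr:obs.append((p,c,i,m))
        q=least_squares(lambda q:np.concatenate([proj(p,pts(q,z)[i])-a for p,a,i,m in obs]),q,loss="soft_l1").x
    for p,a,i,m in obs:print("  ",int(p["mtx"][0][0]),i,np.round(a,1),"res",np.round(proj(p,pts(q,z)[i])-a,1),round(m))
    return q
brass=lambda f:(f[...,0]-f[...,2])
notblue=lambda f:-(f[...,2]-f[...,0])
E
python3 - <<'E'
from h import *
P=[manip.camera(n) for n in("top","side")]
print(np.round(refine(P,.05,[.6109,-.0419,.245],brass,5,15),4))
print(np.round(refine(P[:1],.05,[.6109,-.0419,.245],brass,5,15),4))
print(np.round(refine(P,.004,[.447,-.277,.29],notblue,6,20),4))
print(np.round(refine(P[:1],.004,[.447,-.277,.29],notblue,6,20),4))
for n,p in zip(("top","side"),P):
    f=p["frame"].astype(int);m=((f[...,2]-f[...,0])>50).astype(np.uint8)
    u,v=np.round(proj(p,[.445,-.277,0])).astype(int);M=np.zeros_like(m);M[v-60:v+60,u-60:u+60]=m[v-60:v+60,u-60:u+60]
    cs=max(cv2.findContours(M,0,2)[0],key=cv2.contourArea)[:,0]
    X=np.array([atz(p,c,.005)[:2]*1000 for c in cs],np.float32);print(n,cv2.minAreaRect(X))
    # cap of vial: bright low-sat
    c=proj(p,[.426,.206,.045]);u,v=np.round(c).astype(int);print("cap pred",c);print(p["frame"][v-8:v+9,u-9:u+10].min(2))
E
```

```text
591 0 [283.  203.6] res [-0.3 -0.4] 27
   591 1 [344.6 187.2] res [-0.1 -0.2] 26
   591 2 [288.  223.9] res [-0.1 -0.4] 32
   591 3 [350.1 207.6] res [-0.1 -0.4] 25
   439 1 [264.3 240.2] res [ 0.2 -0.3] 44
   439 2 [299.4 279.4] res [ 0.7 -0.2] 52
   439 3 [288.9 237.2] res [ 0.4 -0. ] 54
[ 0.6086 -0.0404  0.2749]
   591 0 [283.  203.6] res [-0.1 -0. ] 28
   591 1 [344.6 187.2] res [0.1 0.1] 26
   591 2 [288.1 223.8] res [0. 0.] 31
   591 3 [350.1 207.6] res [ 0.  -0.1] 25
[ 0.6079 -0.0408  0.2756]
   591 0 [374.8 281.6] res [ 4.7 -2.9] 55
   591 1 [438.9 256.7] res [-1.1  0.1] 50
   591 3 [445.2 276.1] res [ 0.1 -0.1] 46
   439 0 [371.  243.5] res [ 0.5 -3. ] 102
   439 1 [347.5 207.3] res [0.7 4.5] 52
   439 3 [367.2 203.6] res [-0.2  5.4] 111
[ 0.4416 -0.2762  0.3767]
   591 0 [374.  276.3] res [ 5.2 -0.3] 40
   591 1 [438.8 256.7] res [-0.5 -0.1] 39
   591 2 [385.9 295.3] res [-0.3  0.3] 35
   591 3 [445.2 276.1] res [-0.3  0.1] 48
[ 0.4448 -0.2753  0.3326]
top ((445.1418762207031, -275.8811950683594), (72.95831298828125, 172.78851318359375), 18.85454559326172)
cap pred [210.739
[... 2217 characters left out ...]
 186 185 186 185 184 185 185 187 182 145 151
  150]
 [158 145  92 113 170 184 185 185 185 184 187 186 185 186 186 163 128 154
  153]
 [156 150  97 101 119 162 178 184 190 192 193 187 187 176 160 113 126 152
  150]
 [159 149 102 105 112 108 138 164 173 182 181 178 166 139 112 114 134 153
  153]
 [156 150 112 107 115 123 124 123 121 119 121 122 125 122 115 125 148 152
  147]
 [156 147 133 128 111 118 120 129 127 134 130 129 126 125 116 138 163 151
  150]
 [146 141 142 141 131 122 121 125 126 131 128 128 126 122 127 144 159 150
  153]
 [136 143 139 146 147 138 139 139 130 129 125 127 136 140 139 130 146 145
  154]
 [139 144 146 143 145 149 152 146 148 140 125 140 150 140 138 134 142 143
  156]]
```

Request:
jog_arm:
  translation:
    - [25,30,0]
    - [55,65,0]
    - [85,100,-5]
    - [115,135,-10]
    - [145,170,-15]
    - [175,205,-20]
    - [200,240,-20]
    - [220,270,-20]
    - [235,300,-20]
    - [240,335,-20]
    - [240,370,-20]
    - [240,400,-20]
  turn: [7,14,21,28,35,42,49,56,63,70,77,84]
  grip: 50

```text
clock: 3.6
position: [0.4418, -0.1882, 0.2114]
ee_rot: [0.62, 0.784, 0.0, -0.0]
ft_force: [0.9, 0.4, 0.3]
grip_width: 0.584
```

Request:
jog_arm:
  translation:
    - [0,38,0]
    - [0,76,0]
    - [-2,114,0]
    - [-4,152,0]
    - [-7,190,0]
    - [-9,228,0]
    - [-11,266,-10]
    - [-13,304,-20]
    - [-15,342,-40]
    - [-17,375,-60]
    - [-17,393,-80]
    - [-17,393,-100]
  turn: [2.4,2.4,2.4,2.4,2.4,2.4,2.4,2.4,2.4,2.4,2.4,2.4]

```text
clock: 4.6
position: [0.424, 0.2096, 0.1111]
ee_rot: [0.602, 0.799, 0.002, -0.0]
ft_force: [0.7, -0.8, -0.6]
grip_width: 0.588
```

```bash
python3 - <<'E'
from h import *
s=manip.get_obs();print(s["position"],s["ee_rot"],s["clock"],s["grip_width"])
p=manip.camera("side");t=manip.camera("top")
a=cv2.resize(p["frame"][240:410,300:480],(540,510),interpolation=3);b=cv2.resize(t["frame"][230:315,160:260],(260,221))
c=np.zeros((510,800,3),np.uint8);c[:,:540]=a;c[:221,540:]=b
cv2.imwrite("pics/g1.png",c[:,:,::-1])
E
```

```text
[0.42398003 0.20958214 0.11105065] [ 6.01674929e-01  7.98739245e-01  1.64814398e-03 -4.27761464e-04] 4.6 0.5881388956720593
```

View pics/g1.png

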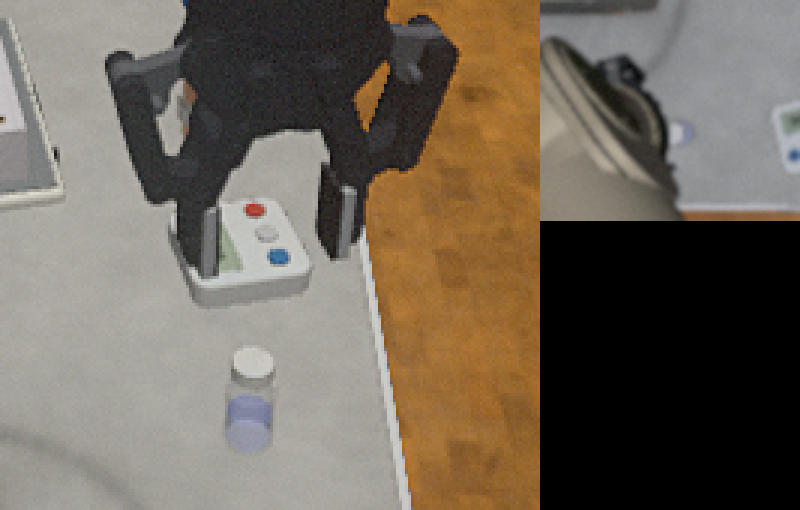

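The fingers hang straddling the vial, about 40 px above it in the side crop (vial at 250,400), with pads that reach the tips. Descending.

Request:
jog_arm:
  translation:
    - [1,-5,0]
    - [1,-5,-15]
    - [1,-5,-35]
    - [1,-5,-55]
    - [1,-5,-70]
    - [1,-5,-80]
    - [1,-5,-81]
    - [1,-5,-81]
    - [1,-5,-81]
  turn: [0,0,0,0,0,0,0,0,0]

```text
clock: 5.45
position: [0.4248, 0.1999, 0.0292]
ee_rot: [0.603, 0.798, -0.001, -0.001]
ft_force: [0.1, -0.3, 0.8]
grip_width: 0.583
```

```bash
python3 - <<'E'
from h import *
s=manip.get_obs();print(s["position"],s["ee_rot"],s["clock"],s["grip_width"])
p=manip.camera("side")
a=cv2.resize(p["frame"][310:420,330:430],(500,550),interpolation=3)
cv2.imwrite("pics/g2.png",a[:,:,::-1])
E
```

```text
[0.42476498 0.1999166  0.02921279] [ 0.60325187  0.79754948 -0.00080526 -0.00117042] 5.45 0.5832176455591834
```

View pics/g2.png

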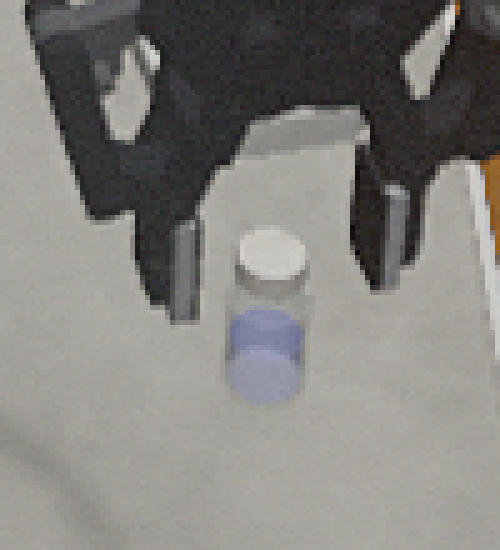

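```bash
python3 - <<'E'
from h import *
s=manip.get_obs();print(s["position"],s["clock"])
p=manip.camera("side")
print(atz(p,[384.4,360.6],.05),atz(p,[382.8,384.6],0))
t=manip.camera("top");print(atz(t,[211.1,281.2],.05))
print(manip.get_obs()["position"])
for y in(.2,.2046):print(proj(p,[.4248,y,.031]))
E
```

```text
[0.42476815 0.19997414 0.02921109] 5.5
[0.4261558 0.2083882 0.05     ] [0.42564279 0.2043006  0.        ]
[0.4243066  0.20408826 0.05      ]
[0.42453946 0.19998062 0.02892555]
[384.44569112 366.30664936]
[384.57028915 368.80389536]
```

Request:
jog_arm:
  translation:
    - [0,3,1]
    - [0,5,1]
    - [0,5,1]
  turn: [0,0,0]

```text
clock: 5.85
position: [0.4247, 0.2057, 0.0304]
ee_rot: [0.603, 0.798, -0.0, -0.001]
ft_force: [-0.1, 0.0, -0.7]
grip_width: 0.584
```

Close on the vial.

Request:
jog_arm:
  translation:
    - [0,0,0]
    - [0,0,0]
    - [0,0,0]
    - [0,0,0]
    - [0,0,0]
    - [0,0,0]
    - [0,0,0]
    - [0,0,10]
    - [0,0,25]
  turn: [0,0,0,0,0,0,0,0,0]
  grip: 15
  grip_force: 25

```text
clock: 6.6
position: [0.4236, 0.2053, 0.055]
ee_rot: [0.603, 0.798, -0.002, -0.002]
ft_force: [-0.2, 0.3, -0.6]
grip_width: 0.233
```

```bash
python3 - <<'E'
from h import *
s=manip.get_obs();print(s["position"],s["ee_rot"],s["clock"],s["grip_width"]*85.4)
p=manip.camera("side")
a=cv2.resize(p["frame"][290:400,330:430],(500,550),interpolation=3)
cv2.imwrite("pics/g3.png",a[:,:,::-1])
print(manip.get_obs()["position"])
E
```

```text
[0.42356979 0.20530661 0.05498111] [ 0.60277323  0.79790855 -0.00157575 -0.00197536] 6.6 19.911607198825024
[0.42524063 0.20646656 0.05817419]
```

View pics/g3.png

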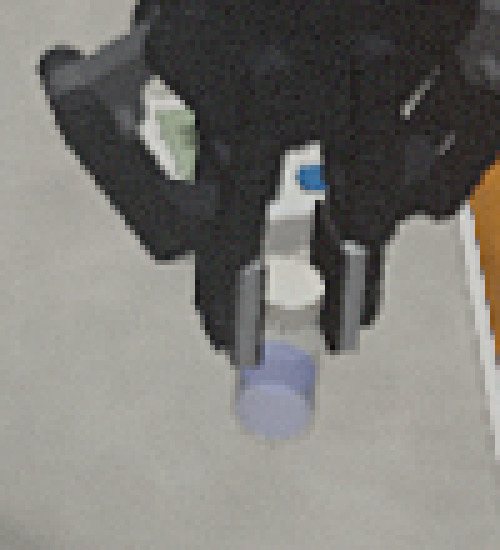

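The vial is held by its cap (opening about 19.9 mm) and lifted, tilted by roughly 4°. Carry it over the well at a safe height.

Request:
jog_arm:
  translation:
    - [0,-10,35]
    - [5,-45,70]
    - [20,-80,70]
    - [45,-110,70]
    - [70,-140,70]
    - [95,-170,70]
    - [120,-200,70]
    - [145,-230,70]
    - [170,-260,70]
    - [185,-280,70]
    - [195,-291,70]
    - [195,-291,70]
  turn: [0,0,0,0,0,0,0,0,0,0,0,0]

```text
clock: 7.65
position: [0.6213, -0.0884, 0.1279]
ee_rot: [0.604, 0.797, 0.0, -0.001]
ft_force: [0.0, 0.7, -0.8]
grip_width: 0.231
```

Request:
jog_arm:
  translation:
    - [0,0,0]
    - [0,0,0]
  turn: [0,0]

```text
clock: 7.82
position: [0.621, -0.0881, 0.128]
ee_rot: [0.604, 0.797, 0.0, -0.001]
ft_force: [0.5, -0.2, -1.6]
grip_width: 0.233
```

```bash
python3 - <<'E'
from h import *
s=manip.get_obs();print(s["position"],s["ee_rot"],s["clock"],s["grip_width"]*85.4)
p=manip.camera("side");t=manip.camera("top")
a=cv2.resize(p["frame"][190:290,230:330],(600,600),interpolation=3)
cv2.imwrite("pics/g4.png",a[:,:,::-1]);cv2.imwrite("pics/g4t.png",t["frame"][:,:,::-1])
print(manip.get_obs()["position"],proj(p,[.6205,-.0849,.05]),proj(p,[*manip.get_obs()["position"][:2],.098]))
E
```

```text
[ 0.62096154 -0.08810879  0.12799723] [ 6.04436852e-01  7.96652371e-01  4.16555292e-05 -1.04369619e-03] 7.8167 19.910716397868544
[ 0.62088829 -0.08744148  0.1281682 ] [278.75474187 245.81040761] [277.12740018 223.45086256]
```

View pics/g4.png

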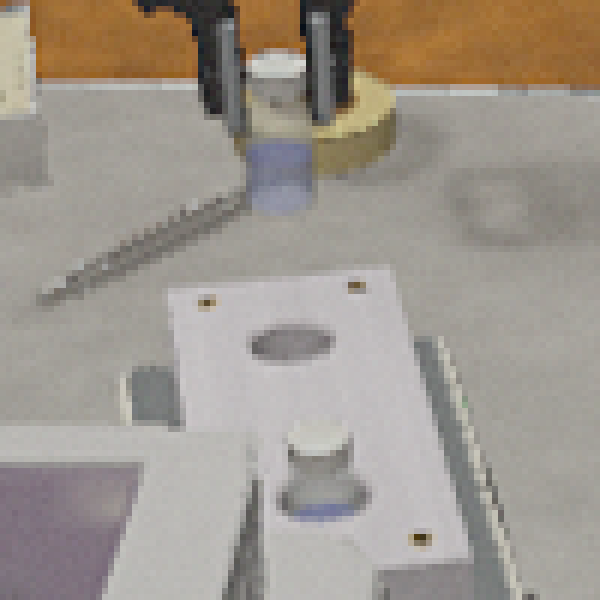

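```bash
python3 - <<'E'
from h import *
P={n:manip.camera(n) for n in("top","side")}
fs={"top":cv2.imread("pics/top0.png")[:,:,::-1],"side":cv2.imread("pics/side0.png")[:,:,::-1]}
q=[.608,-.0406,.275]
for n,p in P.items():
    g=-fs[n].astype(float).min(2)
    W=proj(p,[.6205,-.0849,.05]);c,m=blob(p,W,9 if n=="side" else 7,g);print(n,"well pred",W,"dark",c,m,atz(p,c,.05))
p=P["side"];x,y,z=manip.get_obs()["position"];print(x,y,z)
for h in(-.03,-.035,-.04,.01,.015,.02):print(h,proj(p,[x,y,z+h]))
f=p["frame"];print("cap rows col276",f[194:228,276].tolist())
for r in(200,202,215,220):print(r,f[r,262:292].min(1).tolist() if 0 else f[r,262:292].astype(int).sum(1).tolist())
E
```

```text
top well pred [335.10796425 200.52024505] dark [335.84624978 196.87600214] 53.599999999999994 [ 0.62924431 -0.08651078  0.05      ]
side well pred [278.75474187 245.81040761] dark [288.         237.32738095] 113.0 [ 0.60757171 -0.1195486   0.05      ]
0.6209996629787021 -0.08750524833291895 0.1281898394624856
-0.03 [277.06889499 223.34577954]
-0.035 [277.24566512 225.66317576]
-0.04 [277.42140618 227.96708106]
0.01 [275.61657626 204.30637592]
0.015 [275.43012328 201.86204093]
0.02 [275.24254556 199.40296101]
cap rows col276 [[151, 109, 58], [149, 105, 55], [148, 102, 50], [149, 95, 42], [164, 145, 129], [196, 197, 195], [200, 197, 193], [198, 199, 190], [182, 184, 174], [141, 137, 130], [141, 142, 135], [143, 140, 134], [125, 124, 118], [118, 111, 103], [142, 137, 125], [165, 157, 140], [180, 177, 157], [175, 168, 149], [154, 150, 133], [127, 128, 136], [123, 122, 152], [121, 124, 145], [126, 128, 149], [123, 125, 145], [122, 124, 140], [116, 117, 133], [122, 123, 141], [141, 142, 159], [146, 146, 164], [148, 150, 166], [144, 147, 164], [150, 150, 159], [159, 158, 150], [170, 164, 158]]
200 [299, 103, 148, 130, 208, 351, 334, 222, 272, 557, 615, 597, 589, 578, 590, 594, 598, 635, 635, 96, 246, 364, 317, 152, 148, 144, 179, 312, 297, 299]
202 [282, 112, 142, 155, 188, 325, 355, 299, 142, 385, 536, 553, 546, 537, 540, 556, 561, 506, 307, 118, 240, 361, 323, 172, 143, 108, 286, 470, 442, 389]
215 [467, 465, 465, 473, 467, 471, 469, 384, 308, 336, 375, 374, 384, 394, 390, 406, 387, 383, 370, 349, 345, 345, 355, 349, 344, 337, 330, 334, 331, 316]
220 [472, 463, 481, 486, 486, 476, 485, 486, 452, 341, 340, 374, 384, 375, 386, 406, 414, 388, 366, 346, 385, 455, 429, 431, 425, 428, 404, 407, 398, 413]
```

Request:
jog_arm:
  translation:
    - [-0.5,3,0]
    - [-0.5,3,-15]
    - [-0.5,3,-30]
    - [-0.5,3,-40]
    - [-0.5,3,-41]
    - [-0.5,3,-41]
  turn: [0,0,0,0,0,0]

```text
clock: 8.52
position: [0.6201, -0.0841, 0.0869]
ee_rot: [0.604, 0.797, -0.0, -0.001]
ft_force: [-0.0, -0.2, -0.0]
grip_width: 0.232
```

```bash
python3 - <<'E'
from h import *
s=manip.get_obs();print(s["position"],s["ft_force"])
p=manip.camera("side");
a=cv2.resize(p["frame"][205:275,245:315],(560,560),interpolation=3)
cv2.imwrite("pics/g5.png",a[:,:,::-1])
print(manip.get_obs()["position"])
E
```

```text
[ 0.62012115 -0.08413397  0.08689992] [-0.03373344 -0.22169048 -0.01748663]
[ 0.62063207 -0.08422504  0.08765044]
```

View pics/g5.png

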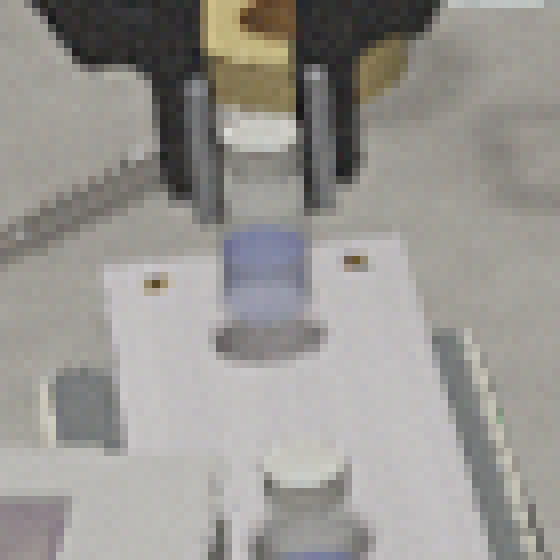

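```bash
python3 - <<'E'
from h import *
p=manip.camera("side")
for b in(.054,.056,.058):
    print(b,"cap",atz(p,[276.9,220.8],b+.05),"base",atz(p,[277.6,242.6],b), "len", np.linalg.norm(0))
q=[.6080,-.0406,.2752]
w=pts(q,.05,np.array([[0,-.046]]))[0];print(w)
# ellipse of well and of vial base circle outlines in crop coordinates
def ell(c,r,z):
    t=np.linspace(0,2*np.pi,60);X=np.c_[c[0]+r*np.cos(t),c[1]+r*np.sin(t),np.full(60,z)]
    U=np.array([proj(p,x) for x in X]);U=(U-[245,205]+.5)*8-.5;return U.min(0).round(),U.max(0).round()
print("well",ell(w,.01325,.05))
x,y,z=manip.get_obs()["position"]
for b in(.054,.057):print("base",ell((x,y),.0115,b),"captop",ell((x,y),.0095,b+.05))
for i,X in enumerate(pts(q,.05)):print(i,(proj(p,X)-[245,205]+.5)*8-.5)
E
```

```text
0.054 cap [ 0.62080735 -0.08683128  0.104     ] base [ 0.6234803  -0.09037855  0.054     ] len 0.0
0.056 cap [ 0.61998666 -0.08297605  0.106     ] base [ 0.62274255 -0.08695481  0.056     ] len 0.0
0.058 cap [ 0.61916597 -0.07912082  0.108     ] base [ 0.6220048  -0.08353106  0.058     ] len 0.0
[ 0.62050001 -0.08486906  0.05      ]
well (array([219., 303.]), array([328., 358.]))
base (array([223., 294.]), array([317., 341.])) captop (array([216., 117.]), array([296., 153.]))
base (array([222., 283.]), array([317., 330.])) captop (array([215., 105.]), array([296., 142.]))
0 [216.00566621 625.19650238]
1 [161.78223083 281.84138372]
2 [447.37942627 596.7613288 ]
3 [359.74269654 260.53206716]
```

Request:
jog_arm:
  translation:
    - [0,2.5,0]
    - [0,2.5,-3]
    - [0,2.5,-6]
    - [0,2.5,-9]
    - [0,2.5,-12]
    - [0,2.5,-12]
  turn: [0,0,0,0,0,0]

```text
clock: 9.12
position: [0.6205, -0.0821, 0.0752]
ee_rot: [0.604, 0.797, -0.0, -0.001]
ft_force: [0.2, 0.1, -1.0]
grip_width: 0.235
```

Request:
jog_arm:
  translation:
    - [0,0,-3]
    - [0,-0.5,-6]
    - [0,-0.5,-9]
    - [0,-1,-12]
    - [0,-1,-12]
  turn: [0,0,0,0,0]

```text
clock: 9.53
position: [0.6201, -0.0831, 0.0624]
ee_rot: [0.604, 0.797, -0.0, -0.001]
ft_force: [-0.5, -0.8, 0.0]
grip_width: 0.231
```

```bash
python3 - <<'E'
from h import *
s=manip.get_obs();print(s["position"],s["ft_force"])
p=manip.camera("side");
a=cv2.resize(p["frame"][205:275,245:315],(560,560),interpolation=3)
cv2.imwrite("pics/g6.png",a[:,:,::-1])
E
```

```text
[ 0.62010108 -0.08311619  0.06236551] [-0.51235883 -0.76964244  0.02539217]
```

View pics/g6.png

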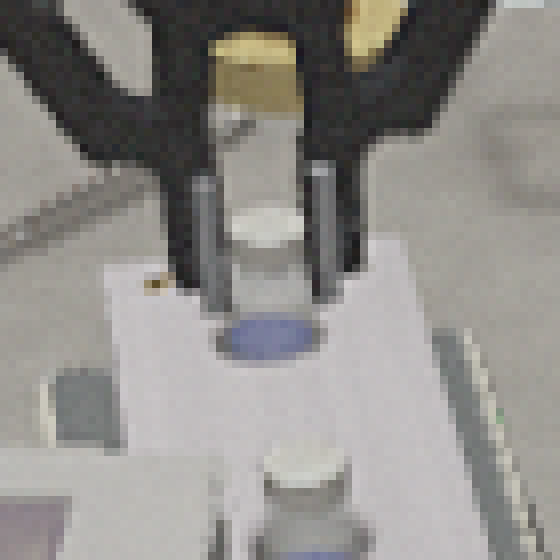

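The vial is in the well (mouth at 270,335), still about 9 mm up. Going down and releasing.

Request:
jog_arm:
  translation:
    - [0,-0.5,-3]
    - [0,-1,-6]
    - [0,-1,-8]
    - [0,-1,-8]
  turn: [0,0,0,0]

```text
clock: 9.92
position: [0.6199, -0.0841, 0.0541]
ee_rot: [0.604, 0.797, -0.0, -0.001]
ft_force: [0.6, -0.0, -0.6]
grip_width: 0.235
```

Request:
jog_arm:
  translation:
    - [0,0,0]
    - [0,0,0]
    - [0,0,0]
    - [0,0,0]
    - [0,0,0]
    - [0,0,0]
  turn: [0,0,0,0,0,0]
  grip: 45

```text
clock: 10.42
position: [0.62, -0.0841, 0.0542]
ee_rot: [0.604, 0.797, -0.0, -0.001]
ft_force: [-0.8, 0.8, 0.4]
grip_width: 0.53
```

```bash
python3 - <<'E'
from h import *
s=manip.get_obs();print(s["position"],s["ft_force"])
p=manip.camera("side");
a=cv2.resize(p["frame"][205:275,245:315],(560,560),interpolation=3)
cv2.imwrite("pics/g7.png",a[:,:,::-1])
E
```

```text
[ 0.61998367 -0.08411843  0.05422181] [-0.81510244  0.77642955  0.41987606]
```

View pics/g7.png

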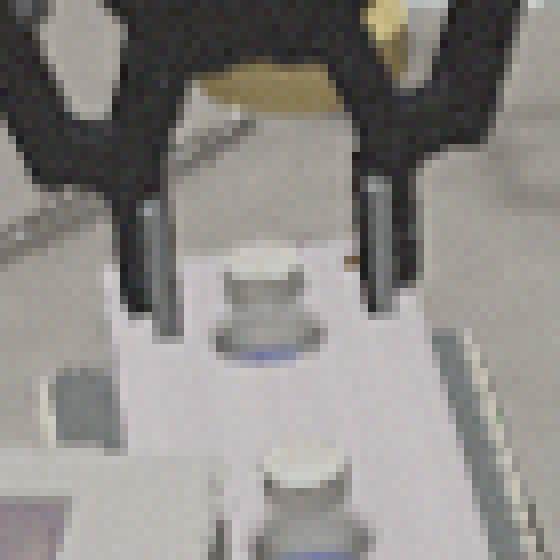

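The vial is seated and released: its cap stands as proud as the other one's. Now to the plate.

Request:
jog_arm:
  translation:
    - [0,0,25]
    - [0,0,60]
    - [-15,-15,85]
    - [-40,-45,85]
    - [-65,-72,85]
    - [-90,-100,85]
    - [-115,-127,85]
    - [-140,-155,85]
    - [-160,-180,75]
    - [-175,-191,60]
    - [-175,-191,40]
    - [-175,-191,40]
  turn: [0,0,0,0,1,2,3,3.2,3.2,3.2,3.2,3.2]

```text
clock: 11.47
position: [0.4422, -0.2756, 0.0913]
ee_rot: [0.583, 0.813, -0.001, -0.004]
ft_force: [0.7, 0.1, -0.7]
grip_width: 0.529
```

Request:
jog_arm:
  translation:
    - [0,0,0]
    - [0,0,0]
  turn: [0,0]

```text
clock: 11.63
position: [0.4426, -0.2749, 0.0918]
ee_rot: [0.582, 0.813, -0.001, -0.004]
ft_force: [-0.1, -1.7, 0.3]
grip_width: 0.525
```

```bash
python3 - <<'E'
from h import *
p=manip.camera("side");
s=manip.get_obs();print(s["position"],s["ft_force"],s["ee_rot"],s["clock"])
print(proj(p,[.4452,-.2755,.037]))
a=cv2.resize(p["frame"][150:260,310:430],(600,550),interpolation=3)
cv2.imwrite("pics/g8.png",a[:,:,::-1])
E
```

```text
[ 0.44306853 -0.2750283   0.09216262] [0.84946756 0.70324949 0.52356167] [ 5.82155557e-01  8.13071296e-01 -5.11566474e-04 -3.11655070e-03] 11.6833
[368.06758227 211.13919646]
```

View pics/g8.png

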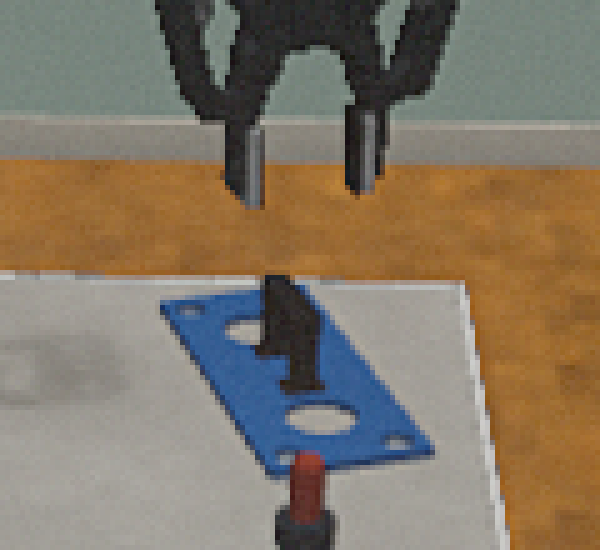

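Gripper (250–370, 190) hangs centred above the handle bar (290,310). Descending and gripping.

Request:
jog_arm:
  translation:
    - [2,-0.5,-20]
    - [2,-0.5,-40]
    - [2,-0.5,-60]
    - [2,-0.5,-72]
    - [2,-0.5,-78]
    - [2,-0.5,-78]
    - [2,-0.5,-78]
  turn: [0,0,0,0,0,0,0]

```text
clock: 12.27
position: [0.4457, -0.2755, 0.015]
ee_rot: [0.582, 0.813, -0.0, -0.003]
ft_force: [0.6, 0.1, 0.1]
grip_width: 0.523
```

Request:
jog_arm:
  translation:
    - [0,0,0]
    - [0,0,0]
    - [0,0,0]
    - [0,0,0]
    - [0,0,0]
    - [0,0,0]
    - [0,0,0]
    - [0,0,0]
  turn: [0,0,0,0,0,0,0,0]
  grip: 5
  grip_force: 60

```text
clock: 12.93
position: [0.4465, -0.2759, 0.0161]
ee_rot: [0.582, 0.813, -0.0, -0.002]
ft_force: [-0.6, 0.4, 6.6]
grip_width: 0.152
```

Request:
jog_arm:
  translation:
    - [0,0,10]
    - [0,0,25]
    - [0,0,45]
    - [0,0,70]
    - [5,0,95]
    - [20,5,115]
    - [40,20,125]
    - [60,40,125]
    - [80,65,125]
    - [98,92,125]
    - [115,120,125]
    - [130,147,125]
  turn: [0,0,0,0,0,0,-0.5,-1,-1.5,-2,-2.5,-3]

```text
clock: 13.93
position: [0.5772, -0.1274, 0.1419]
ee_rot: [0.603, 0.798, -0.0, -0.002]
ft_force: [0.5, 0.1, -2.1]
grip_width: 0.151
```

Request:
jog_arm:
  translation:
    - [10,22,0]
    - [20,45,0]
    - [27,65,0]
    - [31,80,0]
    - [32,86,0]
    - [32,86,0]
    - [32,86,0]
    - [32,86,0]
  turn: [0,0,0,0,0,0,0,0]

```text
clock: 14.6
position: [0.6089, -0.0433, 0.1419]
ee_rot: [0.604, 0.797, -0.001, -0.002]
ft_force: [-0.3, 0.6, -3.2]
grip_width: 0.153
```

```bash
python3 - <<'E'
from h import *
P={n:manip.camera(n) for n in("side","top")}
s=manip.get_obs();print(s["position"],s["ft_force"],s["ee_rot"],s["clock"],s["grip_width"])
a=cv2.resize(P["side"]["frame"][150:310,220:380],(500,500),interpolation=3)
b=cv2.resize(P["top"]["frame"][160:260,270:370],(300,300),interpolation=3)
c=np.zeros((500,800,3),np.uint8);c[:,:500]=a;c[:300,500:]=b
cv2.imwrite("pics/g9.png",c[:,:,::-1])
E
```

```text
[ 0.60893979 -0.04309003  0.14190452] [ 0.35768122 -0.04063731 -2.5070293 ] [ 6.04107373e-01  7.96901105e-01 -5.99154392e-04 -1.59734064e-03] 14.7 0.15232143096920475
```

View pics/g9.png

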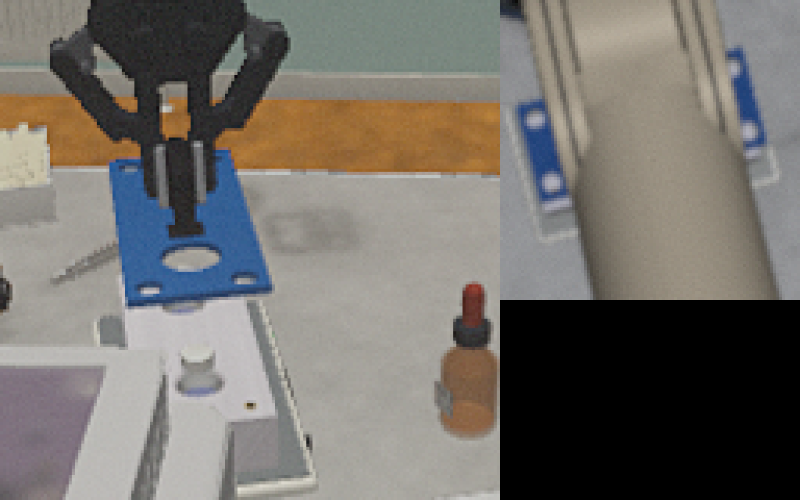

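```bash
cat >> h.py <<'E'
def holes(pics,q0,free_z=True,r=5):
    q=np.array(q0,float) # x,y,yaw,z of holes' mid plane
    for it in range(5):
        obs=[]
        for p in pics:
            f=cv2.GaussianBlur(p["frame"],(0,0),.5).astype(float);w=f[...,0]-f[...,2]
            for i,X in enumerate(pts(q,q[3])):
                u,v=np.round(proj(p,X)).astype(int);s=np.s_[v-r-2:v+r+3,u-r-2:u+r+3]
                W=w[s];lo=np.percentile(W,10)
                if lo>-35:continue
                B=(W>.5*(lo+np.percentile(W,98))).astype(np.uint8)
                n,L,st,ce=cv2.connectedComponentsWithStats(B,connectivity=4)
                k=[j for j in range(1,n) if st[j,0]>0 and st[j,1]>0 and st[j,0]+st[j,2]<W.shape[1] and st[j,1]+st[j,3]<W.shape[0] and st[j,4]>=4]
                if not k:continue
                j=min(k,key=lambda j:np.hypot(*(ce[j]-r-2)))
                M=cv2.dilate((L==j).astype(np.uint8),np.ones((3,3)));A=np.clip(W-lo,0,None)*M;V,U=np.mgrid[s]
                c=np.array([(U*A).sum(),(V*A).sum()])/A.sum()
                if np.hypot(*(c-proj(p,X)))<6:obs.append((p,c,i))
        def res(t):
            z=t[3] if free_z else q0[3]
            return np.concatenate([proj(p,pts(t,z)[i])-a for p,a,i in obs]+[[0 if free_z else t[3]-q0[3]]])
        q=least_squares(res,q,loss="soft_l1").x
    for p,a,i in obs:print("  ",int(p["mtx"][0][0]),i,np.round(a,1),"res",np.round(proj(p,pts(q,q[3])[i])-a,1))
    return q
E
python3 - <<'E'
from h import *
P=[manip.camera(n) for n in("top","side")]
s=manip.get_obs();print(s["position"],s["clock"])
print(np.round(holes(P,[.6079,-.0428,.275,.1285]),4))
print(np.round(holes(P[:1],[.6079,-.0428,.275,.1285],False),4))
E
```

```text
[ 0.60900692 -0.04248937  0.14189279] 14.8
   591 0 [281.1 198.9] res [-0.1 -0.4]
   591 2 [286.8 220.5] res [-0.  -0.5]
   439 0 [267.2 242.4] res [0.4 0. ]
   439 2 [297.6 238.9] res [0.3 0. ]
[ 0.6098 -0.0431  0.2821  0.1282]
   591 0 [281.1 198.9] res [0. 0.]
   591 2 [286.8 220.5] res [-0. -0.]
[ 0.6085 -0.0433  0.2799  0.1285]
```

Request:
jog_arm:
  translation:
    - [-0.6,1.5,0]
    - [-0.6,2.5,-5]
    - [-0.6,2.5,-15]
    - [-0.6,2.5,-25]
    - [-0.6,2.5,-35]
    - [-0.6,2.5,-40]
    - [-0.6,2.5,-40]
    - [-0.6,2.5,-40]
  turn: [-0.2,-0.2,-0.2,-0.2,-0.2,-0.2,-0.2,-0.2]

```text
clock: 15.47
position: [0.6082, -0.0399, 0.1015]
ee_rot: [0.605, 0.796, -0.001, -0.002]
ft_force: [0.5, 0.3, -2.3]
grip_width: 0.153
```

```bash
python3 - <<'E'
from h import *
P=[manip.camera(n) for n in("top","side")]
s=manip.get_obs();print(s["position"],s["clock"])
print(np.round(holes(P,[.608,-.0408,.275,.088]),4))
print(np.round(holes(P[:1],[.608,-.0408,.275,.088],False),4))
E
```

```text
[ 0.60872416 -0.03988766  0.1022864 ] 15.5667
   591 0 [281.1 201.5] res [-0.  -0.4]
   591 2 [286.7 222.5] res [-0.  -0.5]
   439 1 [262.5 222.7] res [0.  0.2]
   439 2 [298.6 260.6] res [ 0.6 -0.1]
[ 0.6088 -0.0399  0.2798  0.0885]
   591 0 [281.1 201.5] res [0.  0.1]
   591 2 [286.7 222.5] res [-0.  -0.1]
[ 0.6078 -0.0399  0.2793  0.088 ]
```

Request:
jog_arm:
  translation:
    - [0,-0.8,-3]
    - [0,-0.8,-8]
    - [0,-0.8,-13]
    - [0,-0.8,-18]
    - [0,-0.8,-22]
    - [0,-0.8,-24.5]
    - [0,-0.8,-24.5]
    - [0,-0.8,-24.5]
  turn: [-0.2,-0.2,-0.2,-0.2,-0.2,-0.2,-0.2,-0.2]

```text
clock: 16.23
position: [0.6087, -0.0406, 0.0777]
ee_rot: [0.607, 0.795, -0.0, -0.002]
ft_force: [-0.3, 0.3, -1.6]
grip_width: 0.155
```

```bash
python3 - <<'E'
from h import *
P=[manip.camera(n) for n in("top","side")]
s=manip.get_obs();print(s["position"],s["ft_force"],s["torque"],s["clock"])
print(np.round(holes(P,[.608,-.0408,.275,.0635]),4))
print(np.round(holes(P[:1],[.608,-.0408,.275,.0635],False),4))
p,t=P[1],P[0]
a=cv2.resize(p["frame"][195:305,240:320],(436,600),interpolation=3)
b=cv2.resize(t["frame"][180:240,270:330],(360,360),interpolation=3)
c=np.zeros((600,800,3),np.uint8);c[:,:436]=a;c[:360,440:]=b
cv2.imwrite("pics/g10.png",c[:,:,::-1])
E
```

```text
[ 0.60889679 -0.04061305  0.0780367 ] [ 0.09549417  0.4635071  -2.1872156 ] [0.01875382 0.02716567 0.02578731] 16.3333
   591 0 [282.4 202.6] res [-0.  -0.4]
   591 2 [287.6 223. ] res [-0.  -0.3]
   439 1 [264.  233.2] res [0.  0.1]
   439 2 [299.  272.2] res [ 0.6 -0.1]
[ 0.6087 -0.0408  0.2704  0.0644]
   591 0 [282.4 202.6] res [-0. -0.]
   591 2 [287.6 223. ] res [0. 0.]
[ 0.6081 -0.0408  0.2718  0.0635]
```

View pics/g10.png

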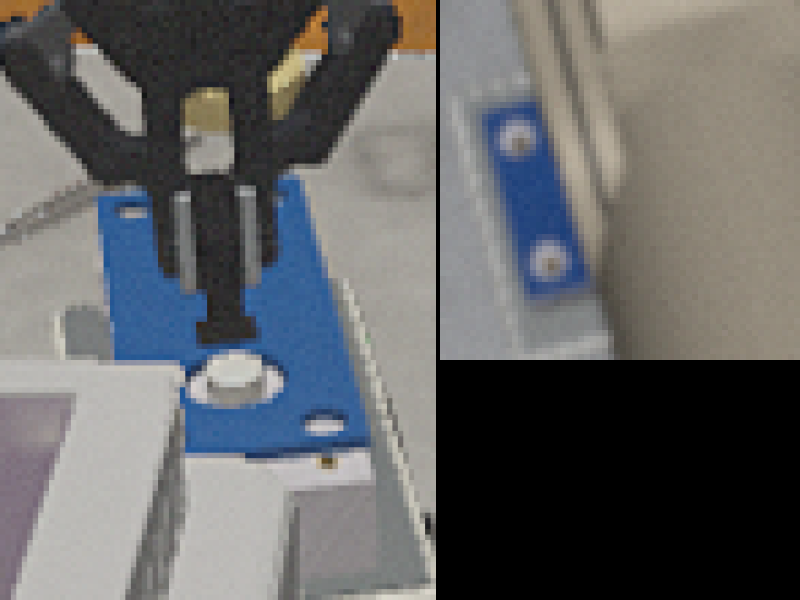

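Cap stands in the near window (235,375), inserts sit inside the two visible holes from above (518,140 and 550,262), and there is clear daylight at the near edge. Handing in.

```bash
python3 - <<'E'
from h import *
P=[manip.camera(n) for n in("top","side")]
print(np.round(holes(P,[.608,-.0408,.275,.0635]),4))
s=manip.get_obs();print(s["position"],s["ft_force"],s["grip_width"],np.abs(s["joint_velocities"]).max())
print(manip.hand_in())
E
```

```text
591 0 [282.5 202.5] res [-0.1 -0.4]
   591 2 [287.6 222.9] res [ 0.  -0.3]
   439 1 [263.5 233.2] res [0.1 0.2]
   439 2 [299.  272.2] res [ 0.4 -0.1]
[ 0.6093 -0.0408  0.2762  0.0645]
[ 0.6088889  -0.04069053  0.07807176] [-0.26979269  0.83318747 -1.60131348] 0.15320916521000996 0.001555659471355375
the job is handed in; nothing more can be done
None
```

The job is handed in at about 16.5 s of the 54 s allowed. The loose vial stands released in the empty well, and the plate is held by its handle over the block. `hand_in` gave no verdict.

**Vial:** I gripped it by its cap, and it hung tilted by about 5°, so I shifted it while lowering it in. After release, its cap stood as proud as the seated vial's. That was a check by eye in the side picture; I did not measure the final position or tilt.

**Plate, last measurements:**

| Check | Result |
|---|---|
| Sideways fit to the inserts | within about 1.5 mm; from the top camera alone, about 0.3 mm |
| Turn relative to the heater | below 0.3° |
| Underside above the block | about 12 mm |
| Arm speed | practically zero (largest joint speed 0.0016 rad/s) |
| Outside force on the tool | about 2 N, consistent with the plate's weight and no contact |

- **Camera disagreement:** the two cameras differed by about 1 mm in x, within their calibration.
- **Hidden from view:** the arm hid the far half of the plate from above. I confirmed inserts by eye only in the two near holes and a cap only in the near window. The far end rests on one far hole seen from the side, which fitted a level plate.
- **Bystanders:** the bottle, timer and tape roll were not touched as far as the pictures and forces show, but I did not re-measure them.

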